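# Lock out a battery test bay and load its cells

## Task

Before the test bay is loaded, lock it out: turn the isolator's loose collar until the hole in its ear lines up with the hole in the base, then put the lock pin from its stand down through both until it is fully home. Only after that, stand every wide cell on the low test plate and every slim cell on the raised riser, upright, with the whole foot on the surface, and set them down gently, leaving the other things on the bench where they are.

Things in the scene. Friction and masses are not known exactly. Their poses are not given: they have to be found in the camera images.
- collar (a joint): angle of the isolator's loose steel collar about its upright axis (rad), positive anticlockwise seen from above; starts between 0.8 and 2.7; at 0 the hole in its ear stands exactly over the hole in the base. Turns freely both ways with light friction (about 0.02 N m) and stays where it is left.
- bar_c (a point): centre of the black upright grip bar on top of the collar, on the turning axis. The bar is 60 mm long, 16 mm thick and 38 mm tall (19 mm above and below this point); its long direction is this point's x axis, which points towards the ear with the hole. Below the bar lies the collar's round hub, 56 mm across.
- ear_hole (a point): centre of the 17 mm through hole in the collar's ear, on the ear's top face, 56 mm above the bench and 48 mm from the turning axis. The ear is 34 mm wide, 14 mm thick and reaches 65 mm from the axis; z up.
- deck_hole (a point): centre of the mouth of the 17 mm through hole in the top of the isolator's grey base block (100 x 80 mm, 40 mm tall, fixed to the bench), 48 mm from the collar's turning axis; z up. The ear's underside runs 2 mm above this face, so the ear's top is 16 mm above it.
- pin_c (a point): lock pin (100 mm, 0.12 kg), half-way up, at the underside of its shoulder; z from tip to grip. Below: steel shank 14 mm thick, 50 mm long, last 10 mm tapered. Above: shoulder disc 26 mm wide, 6 mm high, then brass grip 18 mm thick, 44 mm high. Starts upright in a loose hole of its stand, a fixed 60 mm aluminium cube, shoulder on the cube. Fully home, shoulder on the ear, this point is 16 mm above deck_hole.
- plate_top (a point): centre of the top face of the test plate: a bare flat aluminium plate fixed to the bench, 140 mm (its x) by 270 mm (its y), 12 mm high; place for the wide cells
- riser_top (a point): centre of the top face of the riser: a flat bent-steel step fixed to the bench, 120 mm (its x) by 220 mm (its y), 50 mm high; place for the slim cells. Plate and riser stand left and right of the isolator, either way round.
- wide1_c (a point): a wide cell: a squat black upright cylinder, 56 mm in diameter and 66 mm tall, aluminium top with two 6 mm brass terminals, about 0.3 kg; this point is its centre half-way up, z up along its axis. It may be absent.
- wide2_c (a point): a wide cell: a squat black upright cylinder, 56 mm in diameter and 66 mm tall, aluminium top with two 6 mm brass terminals, about 0.3 kg; this point is its centre half-way up, z up along its axis. It may be absent.
- wide3_c (a point): a wide cell: a squat black upright cylinder, 56 mm in diameter and 66 mm tall, aluminium top with two 6 mm brass terminals, about 0.3 kg; this point is its centre half-way up, z up along its axis. It may be absent.
- slim1_c (a point): a slim cell: a black upright cylinder, 38 mm in diameter and 88 mm tall, aluminium top with two 6 mm brass terminals, about 0.2 kg; this point is its centre half-way up, z up along its axis. It may be absent.
- slim2_c (a point): a slim cell: a black upright cylinder, 38 mm in diameter and 88 mm tall, aluminium top with two 6 mm brass terminals, about 0.2 kg; this point is its centre half-way up, z up along its axis. It may be absent.
- pack: bystander: a black battery pack, 170 x 90 x 97 mm, at the left side; origin under its centre
- tape_roll: bystander: a roll of blue tape, 68 mm in diameter, 22 mm high, lying flat in the middle of the row of cells; origin under its centre
- mug: bystander: a white mug, 80 mm in diameter, 90 mm high, nearer the robot on its left; origin under its centre
- screwdriver: bystander: a screwdriver lying at the far left; origin under its middle
- wrench: bystander: a wrench lying beyond the isolator; origin under its middle
- meter: bystander: a yellow hand multimeter, 150 x 75 x 35 mm, to the right nearer the robot; origin under its centre
- plate: the test plate, at the centre of its underside
- riser: the riser, at the centre of its underside

How it is judged:
On the way, in this order (a step that is already met when the one before it is completed fails the run):
1. the collar is turned so that the hole in its ear lies over the hole in the base (value of joint collar between -0.06 and 0.06 rad), for 0.2 s.
2. the lock pin is fully home through ear and base (horizontal distance between pin_c and deck_hole below 0.005 m and z of pin_c in the frame of deck_hole between 0.012 and 0.0195 m and angle between pin_c's own z axis and vertical below 0.1 rad), for 0.3 s.
3. every wide cell stands on the plate and every slim cell on the riser (x of wide1_c in the frame of plate_top between -0.044 and 0.044 m and y of wide1_c in the frame of plate_top between -0.109 and 0.109 m and z of wide1_c in the frame of plate_top between 0.027 and 0.039 m and angle between each of wide1_c, wide2_c, wide3_c, slim1_c, slim2_c's own z axis and vertical below 0.1 rad and x of wide2_c in the frame of plate_top between -0.044 and 0.044 m and y of wide2_c in the frame of plate_top between -0.109 and 0.109 m and z of wide2_c in the frame of plate_top between 0.027 and 0.039 m and x of wide3_c in the frame of plate_top between -0.044 and 0.044 m and y of wide3_c in the frame of plate_top between -0.109 and 0.109 m and z of wide3_c in the frame of plate_top between 0.027 and 0.039 m and x of slim1_c in the frame of riser_top between -0.043 and 0.043 m and y of slim1_c in the frame of riser_top between -0.093 and 0.093 m and z of slim1_c in the frame of riser_top between 0.038 and 0.05 m and x of slim2_c in the frame of riser_top between -0.043 and 0.043 m and y of slim2_c in the frame of riser_top between -0.093 and 0.093 m and z of slim2_c in the frame of riser_top between 0.038 and 0.05 m), for 0.2 s.
At the end, for the whole second after the job is handed in: The pin stands upright within 5 mm of the base hole's axis with its shoulder on the ear (within 3.5 mm of fully home), and every cell present stands upright (within 0.1 rad), wide ones wholly on the plate and slim ones wholly on the riser (foot overhanging by no more than 2 mm) (all of step 2 and all of step 3); the robot touches nothing.
It fails at once if a cell stands on the plate or riser before the pin is fully home (distance between pin_c and deck_hole above 0.03 m and ((x of wide1_c in the frame of plate_top between -0.044 and 0.044 m and y of wide1_c in the frame of plate_top between -0.109 and 0.109 m and z of wide1_c in the frame of plate_top between 0.027 and 0.039 m and angle between wide1_c's own z axis and vertical below 0.1 rad) or (x of wide2_c in the frame of plate_top between -0.044 and 0.044 m and y of wide2_c in the frame of plate_top between -0.109 and 0.109 m and z of wide2_c in the frame of plate_top between 0.027 and 0.039 m and angle between wide2_c's own z axis and vertical below 0.1 rad) or (x of wide3_c in the frame of plate_top between -0.044 and 0.044 m and y of wide3_c in the frame of plate_top between -0.109 and 0.109 m and z of wide3_c in the frame of plate_top between 0.027 and 0.039 m and angle between wide3_c's own z axis and vertical below 0.1 rad) or (x of slim1_c in the frame of riser_top between -0.043 and 0.043 m and y of slim1_c in the frame of riser_top between -0.093 and 0.093 m and z of slim1_c in the frame of riser_top between 0.038 and 0.05 m and angle between slim1_c's own z axis and vertical below 0.1 rad) or (x of slim2_c in the frame of riser_top between -0.043 and 0.043 m and y of slim2_c in the frame of riser_top between -0.093 and 0.093 m and z of slim2_c in the frame of riser_top between 0.038 and 0.05 m and angle between slim2_c's own z axis and vertical below 0.1 rad))).
It fails at once if the plate or riser is struck or pressed with more than 80 N, as by a cell dropped or rammed onto it (contact force between any of plate, riser and anything else above 80 N).
It fails at once if a bystander is displaced by more than 60 mm (distance of any of pack, tape_roll, mug, screwdriver, wrench, meter from where it was at the start of the episode above 0.06 m).
Of wide1, wide2, wide3, slim1, slim2 only 3 to 5 are there at a start; the rules pass over those that are not, and their reading is None.
At some moment in a run one of wide1, wide2, wide3 may be knocked a few centimetres aside while the robot is not near it.
It also fails if it takes over 208 s, if anything falls off the work surface, if the arm or the gripper's body presses on something with over 40 N, if the wrist force passes 120 N, or if a joint passes its speed limit or range.

## Robot

A 6-joint arm with a two-finger parallel gripper is mounted at the origin on the work surface. World frame = base frame: x ahead of the robot, y to its left, z up, the work surface at z = 0. Lengths are in m, angles in rad, forces in N, time in s.
With the tool pointing down it reaches from about 0.325 to 0.775 m from the base axis. Payload 9.3 kg.
Tool frame: the origin (TCP) lies on the centre line of the jaws, within the pads' length; the fingertips stand 22 mm ahead of it and the grasp point (between the pads) lies 3 mm ahead of it; z points along the fingers, y is the line along which they close (so a half turn about z gives the same grasp; the last joint's range is limited). The gripper opens to 85 mm and grips with 20 to 120 N. Pads are 22 mm wide; open, the fingers measure 114 mm over their backs; the gripper's body (76 mm by 85 mm) begins 54 mm behind the grasp point. The pads swing forward as they close: fully open they stand 13 mm farther back than shut.
Start: joints at [-1.33, 0.259, 0.021, 1.334, 0, 1.418], TCP at [0.211, -0.508, 0.253] pointing down, gripper open.
Joint ranges: [-3.04, 3.04], [-0.91, 1.82], [-1.04, 1.36], [-1.92, 1.95], [-1.52, 1.45], [-3.14, 3.14]. Speed limits (rad/s): [2.22, 2.22, 2.79, 3.14, 3.14, 3.14].

## Interface

Orientations are given as a unit quaternion [x, y, z, w].
In Python, from station import env, optics gives the robot as it stands.
- The arm moves only by the shell command python3 -m inch 'ROWS' [FORCE]. ROWS is JSON, a list of rows, each a list of 7 numbers: the shift along the world's x, y, z in units of 60 mm (1.0 is 60 mm), then the turn, a rotation vector about the world's x, y, z in units of 10 degrees (1.0 is 10 degrees), then the opening in per cent of the stroke, from 0 (shut) to 100 (fully open). A call has 1 to 10 rows; each row shifts and turns the commanded pose from where the row before left it; what a row does not reach is not made up. A row lasts 1/8 s, in which the tool goes at most 62.5 mm and 10.7 degrees, less where a joint would pass 70% of its speed; a pose out of reach is approached as far as the arm can. A call with a number of a shift or a turn outside -1 to 1 is refused whole. A call with a gripper value outside its range is refused whole. The fingers move at their own pace and stop on an object; FORCE is the grip in N (left out, the last holds). Time passes only in rows, so rows that do not move let the fingers close. It gives the time, the measured TCP pose, the force, the opening and the grip force at its end, in the units of the state.
- env.get_state(): the state, without advancing time (a new reading comes with each control period).
- optics.read_camera(name): name is "side" or "top"; returns the picture (400x640x3 uint8, red, green, blue); there is no depth.
- optics.camera_params(name): a dict with "fx", "fy", "cx", "cy" (pixels), "camera_from_world" (4x4, takes a point from world to camera coordinates). Camera axes: x right, y down, z forward; pixel columns grow to the right and rows downward; lengths in m; the calibration is good to about 2 mm. A picture is of the moment at which its call begins. camera_params takes no time and is no camera call.
- env.hand_in(): hands the job in; it is judged then, once.
The state is a dict: "time": time; "joints": joint angles; "qvel": joint speeds; "joint_torque": joint torques, N m; "tool_pos": TCP position; "ee_rot": TCP orientation; "force": force on the tool from outside, world axes, zero at the start; "wrist_torque": the same for the moment, N m; "gripper_width": finger opening in m; "grasp_force": force on a finger pad.
Only numpy, scipy, OpenCV 4.12 (cv2) and the standard library are available. Lean on these libraries where they do the work, as an engineer would, in place of code of your own. Each camera call takes 0.05 s, during which the arm holds its last target. There are 200 camera calls.

## Working session

There is one attempt and no reset: what is moved stays moved. The work goes in short steps, Python scripts to look and compute and a shell command to move; the robot and the scene stay as the last step left them, time stands still between calls to the robot, and variables do not carry over. Pictures are saved under pics/ and viewed, at most 14 in all, crops included, and the job is handed in when it is done.

```bash
ls; mkdir -p pics; python3 - <<'E'
from station import env, optics
import cv2
for n in ("top","side"):
    im=optics.read_camera(n); cv2.imwrite(f"pics/{n}0.png",im[:,:,::-1])
    p=optics.camera_params(n); print(n,p)
s=env.get_state(); print(s)
E
```

```text
pics
top {'fx': 446.4560792118067, 'fy': 446.4560792118067, 'cx': 326.6363891203989, 'cy': 200.2380517538541, 'camera_from_world': array([[-1.95822358e-03, -9.99977203e-01,  6.46216373e-03,
         5.03900813e-02],
       [-9.93214722e-01,  1.19348627e-03, -1.16288825e-01,
         5.45197595e-01],
       [ 1.16278461e-01, -6.64603567e-03, -9.93194417e-01,
         1.72039871e+00],
       [ 0.00000000e+00,  0.00000000e+00,  0.00000000e+00,
         1.00000000e+00]])}
side {'fx': 399.47647196155907, 'fy': 399.47647196155907, 'cx': 329.12377057119977, 'cy': 200.14010773503855, 'camera_from_world': array([[-0.84612447, -0.53292503, -0.0080187 ,  0.47501308],
       [-0.33474511,  0.54306157, -0.77008431,  0.22623858],
       [ 0.41475185, -0.64890296, -0.63789172,  1.15081302],
       [ 0.        ,  0.        ,  0.        ,  1.        ]])}
{'time': 0.1, 'joints': array([-1.32963610e+00,  2.59113397e-01,  2.08355595e-02,  1.33371752e+00,
        4.77818169e-06,  1.41820002e+00]), 'qvel': array([-0.00052291, -0.00190336,  0.00094014,  0.00094656, -0.00185486,
        0.00175812]), 'joint_torque': array([ 5.43348186e-03, -5.56697023e+01,  3.45067871e+01,  1.17013848e-02,
       -1.41032151e-04, -1.04304098e-05]), 'tool_pos': array([ 0.21095502, -0.50768031,  0.25273802]), 'ee_rot': array([ 9.80681817e-01,  1.95608828e-01, -2.41523926e-05, -5.99035725e-04]), 'force': array([ 0.66072518, -0.38292952,  0.25411447]), 'wrist_torque': array([ 0.02843102, -0.01508504,  0.01340428]), 'grasp_force': 0.0, 'gripper_width': 0.08547768520095707}
```

View pics/top0.png

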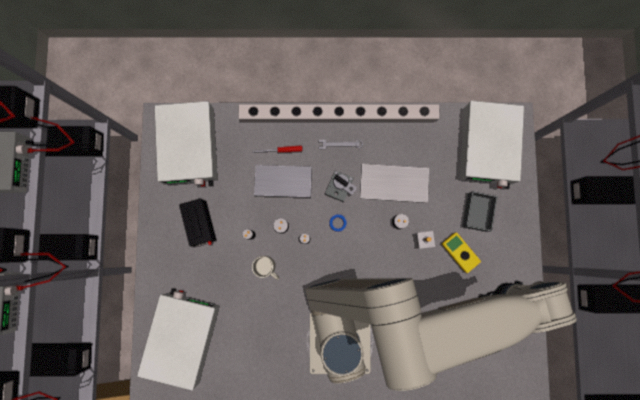

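View pics/side0.png

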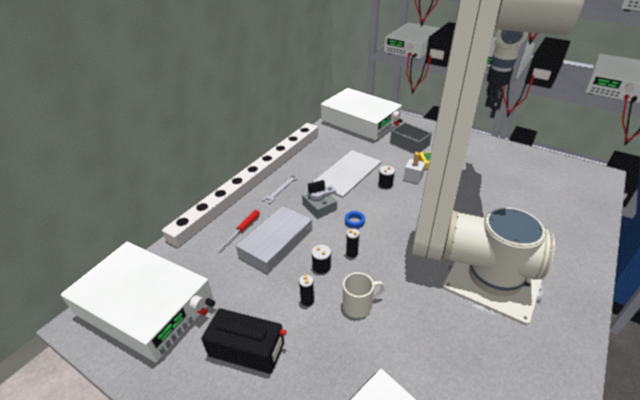

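The top view shows the riser at (283,181), isolator at (342,185), plate at (395,183), slim cells at (248,234) and (305,238), wide cells at (281,226) and (401,221), and the pin stand at (426,239). The tape roll is at (338,222). The side view agrees.

```bash
cat > h.py <<'E'
from station import env, optics
import cv2, numpy as np
P={n:optics.camera_params(n) for n in("top","side")}
def ray(n,u,v):
    p=P[n];T=p["camera_from_world"];R=T[:3,:3]
    d=R.T@np.array([(u-p["cx"])/p["fx"],(v-p["cy"])/p["fy"],1]);return -R.T@T[:3,3],d
def onz(n,u,v,z):
    o,d=ray(n,u,v);return (o+d*(z-o[2])/d[2]).round(4)
def proj(n,X):
    p=P[n];c=p["camera_from_world"]@np.append(X,1)
    return np.array([p["fx"]*c[0]/c[2]+p["cx"],p["fy"]*c[1]/c[2]+p["cy"]]).round(1)
def tri(u1,u2):  # top px, side px
    o1,d1=ray("top",*u1);o2,d2=ray("side",*u2);n=np.cross(d1,d2)
    t=np.linalg.solve(np.c_[d1,-d2,n],o2-o1);return (o1+d1*t[0]+n*t[2]/2).round(4),np.linalg.norm(n*t[2]).round(4)
def crop(n,x,y,w,h,k,f):
    im=optics.read_camera(n);c=cv2.resize(im[y:y+h,x:x+w],None,fx=k,fy=k,interpolation=cv2.INTER_CUBIC)
    cv2.imwrite("pics/"+f,c[:,:,::-1]);return im
E
python3 - <<'E'
from h import *
a=crop("top",230,150,220,120,3.6,"t1.png")
b=crop("side",290,130,150,110,5,"s1.png")
E
```

```text
(no output)
```

View pics/t1.png

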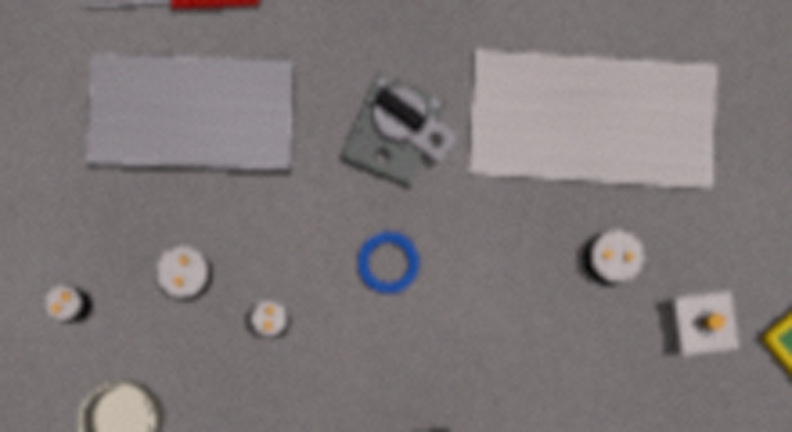

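View pics/s1.png

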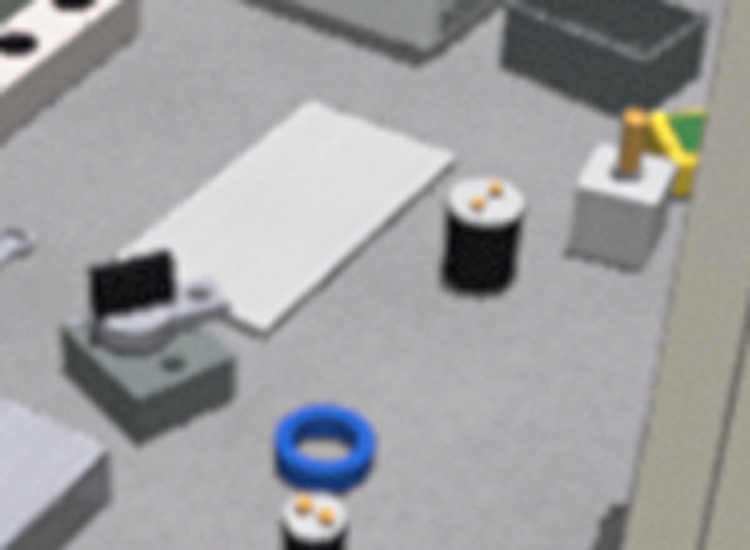

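The crops show the ear hole at (436,139), deck hole at (383,154), bar top at (400,109) and pin grip top at (717,321). The cell tops are at (183,272), (617,256), (65,302) and (268,318).

```bash
cat >> h.py <<'E'
def t(x,y): return 230+(x+.5)/3.6-.5,150+(y+.5)/3.6-.5
def s(x,y): return 290+(x+.5)/5-.5,130+(y+.5)/5-.5
E
python3 - <<'E'
from h import *
top=lambda n,x,y,z:print(n,onz("top",*t(x,y),z))
sd=lambda n,x,y,z:print(n,"side",onz("side",*s(x,y),z))
top("ear",436,139,.056);sd("ear",200,292,.056)
top("deck",383,154,.040);sd("deck",173,363,.040)
for z in(.1,):top("bartop",400,109,z);sd("bartop",132,262,z)
print(tri(t(400,109),s(132,262)))
top("barA",380,94,.1);top("barB",421,124,.1)
top("wideL",183,272,.066);top("wideR",617,256,.066);sd("wideR",486,202,.066)
top("slimL",65,302,.088);top("slimM",268,318,.088);sd("slimM",316,517,.088)
top("pin",717,321,.11);sd("pin",633,115,.11)
for c in[(92,56),(291,63),(290,170),(87,163)]:top("riser",*c,.05)
for c in[(476,50),(716,66),(713,186),(471,172)]:top("plate",*c,.012)
sd("plateL",265,337,.012);sd("plateR",455,155,.012)
top("tape",388,263,.022)
# automatic top: bright-disc centroids
im=optics.read_camera("top");hsv=cv2.cvtColor(im,cv2.COLOR_RGB2HSV)
for nm,(x,y),z in[("wideL",(183,272),.066),("wideR",(617,256),.066),("slimL",(65,302),.088),("slimM",(268,318),.088)]:
    u,v=map(int,np.round(t(x,y)));g=im[v-12:v+13,u-12:u+13].max(2)>150
    n,l,st,ce=cv2.connectedComponentsWithStats(g.astype(np.uint8));k=l[12,12] or 1
    print(nm,st[k][:5],onz("top",u-12+ce[k][0],v-12+ce[k][1],z))
E
```

```text
ear [ 0.5892 -0.044   0.056 ]
ear side [ 0.591  -0.0509  0.056 ]
deck [0.5751 0.0128 0.04  ]
deck side [0.5758 0.008  0.04  ]
bartop [ 0.6148 -0.0037  0.1   ]
bartop side [ 0.6172 -0.007   0.1   ]
(array([ 0.6144, -0.0034,  0.1034]), np.float64(0.0004))
barA [0.6308 0.0173 0.1   ]
barB [ 0.5988 -0.0257  0.1   ]
wideL [0.4455 0.2263 0.066 ]
wideR [ 0.4618 -0.235   0.066 ]
wideR side [ 0.4633 -0.2398  0.066 ]
slimL [0.413 0.347 0.088]
slimM [0.396 0.135 0.088]
slimM side [0.3962 0.1303 0.088 ]
pin [ 0.3914 -0.3293  0.11  ]
pin side [ 0.3958 -0.3374  0.11  ]
riser [0.6816 0.3291 0.05  ]
riser [0.6737 0.1127 0.05  ]
riser [0.5564 0.1135 0.05  ]
riser [0.5643 0.3325 0.05  ]
plate [ 0.6956 -0.0921  0.012 ]
plate [ 0.6773 -0.3593  0.012 ]
plate [ 0.5428 -0.3521  0.012 ]
plate [ 0.5587 -0.0851  0.012 ]
plateL side [ 0.5541 -0.0787  0.012 ]
plateR side [ 0.5424 -0.3568  0.012 ]
tape [0.4576 0.0073 0.022 ]
wideL [  6   6  13  13 136] [0.4467 0.2277 0.066 ]
wideR [  6   5  14  14 147] [ 0.4626 -0.2368  0.066 ]
slimL [ 7  8  9  8 60] [0.4127 0.3508 0.088 ]
slimM [ 8  8  9  9 61] [0.3968 0.1336 0.088 ]
```

```bash
python3 - <<'E'
from h import *
a=optics.read_camera("top")[165:205,322:362];b=optics.read_camera("side")[176:221,300:345]
f=lambda i:cv2.resize(i,(400,400),interpolation=cv2.INTER_CUBIC)[:,:,::-1]
cv2.imwrite("pics/iso.png",np.hstack([f(a),f(b)]))
E
```

```text
(no output)
```

View pics/iso.png

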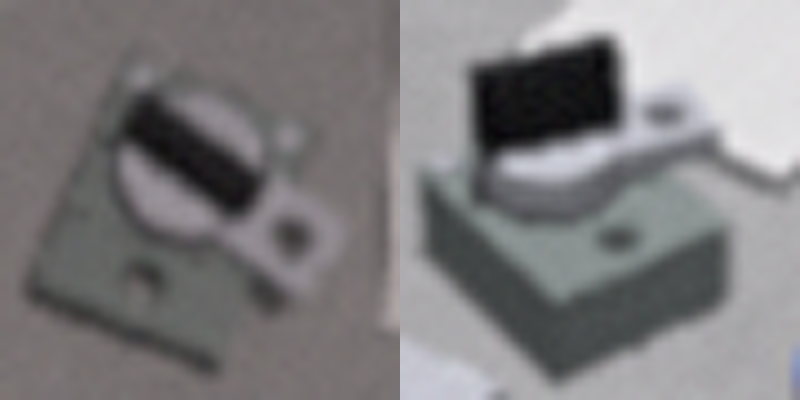

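```bash
python3 -m inch '[[0.3,0.38,0,0,0,0.99,100],[0.3,0.38,0,0,0,0.99,100],[0.3,0.38,0,0,0,0.99,100],[0.3,0.38,0,0,0,0.99,100],[0.3,0.38,0,0,0,0.99,100],[0.3,0.38,0,0,0,0.99,100],[0.3,0.38,0,0,0,0.99,100],[0.3,0.38,0,0,0,0.99,100],[0.3,0.38,0,0,0,0.99,100],[0.3,0.38,0,0,0,0.99,100]]' 30
python3 -m inch '[[0.3,0.38,0,0,0,0.99,100],[0.3,0.38,0,0,0,0.99,100],[0.3,0.38,0,0,0,0.99,100],[0.3,0.38,0,0,0,0.99,100],[0.3,0.38,0,0,0,0.99,100],[0.3,0.38,0,0,0,0.99,100],[0.3,0.38,0,0,0,0.99,100],[0.3,0.38,0,0,0,0.99,100],[0.3,0.38,0,0,0,0.99,100],[0.3,0.38,0,0,0,0.99,100]]'
python3 -m inch '[[0.3,0.38,0,0,0,0.99,100],[0.3,0.38,0,0,0,0.99,100],[0,0,0,0,0,0,100],[0,0,0,0,0,0,100]]'
```

```text
time: 1.6
tool_pos: [0.3916, -0.2791, 0.2534]
ee_rot: [0.486, 0.874, -0.0, 0.0]
force: [0.6, -0.8, -0.0]
gripper_width: 0.0858
grasp_force: 0.0
time: 2.85
tool_pos: [0.5716, -0.0511, 0.2533]
ee_rot: [-0.349, 0.937, -0.0, -0.0]
force: [0.3, -0.2, 0.3]
gripper_width: 0.0853
grasp_force: 0.0
time: 3.35
tool_pos: [0.6067, -0.0065, 0.2531]
ee_rot: [-0.502, 0.865, 0.0, -0.0]
force: [-0.1, 0.2, -0.1]
gripper_width: 0.0852
grasp_force: 0.0
```

The close-up gives these pixel positions:
- **Top panel:** deck hole (143,278), ear hole (294,234), and block edges running from (140,65) to (30,283) and from (30,283) to (218,358).
- **Side panel:** deck hole (618,238), ear hole (664,112).

```bash
python3 - <<'E'
from h import *
T=lambda x,y:(322+(x+.5)/10-.5,165+(y+.5)/10-.5)
S=lambda x,y:(300+(x-399.5)/8.889-.5,176+(y+.5)/8.889-.5)
print("deck",onz("top",*T(143,278),.039),onz("side",*S(618,238),.039))
print("ear",onz("top",*T(294,234),.055),onz("side",*S(664,112),.055))
for n,c in dict(far=(140,65),left=(30,283),near=(218,358),right=(302,130)).items(): print(n,onz("top",*T(*c),.04))
for n,c in dict(left=(420,170),near=(555,300),right=(728,228)).items(): print(n,onz("side",*S(*c),.04))
for n,c in dict(a=(133,118),b=(245,192)).items(): print("bar",onz("top",*T(*c),.1))
print(env.get_state()["tool_pos"],env.get_state()["joints"].round(3))
E
```

```text
deck [0.5755 0.0134 0.039 ] [0.5764 0.0078 0.039 ]
ear [ 0.5905 -0.0449  0.055 ] [ 0.5922 -0.0506  0.055 ]
far [0.6599 0.0143 0.04  ]
left [0.5734 0.0577 0.04  ]
near [ 0.5438 -0.0157  0.04  ]
right [ 0.634  -0.0493  0.04  ]
left [0.6643 0.0146 0.04  ]
near [0.5763 0.0516 0.04  ]
right [ 0.5431 -0.0184  0.04  ]
bar [0.6285 0.0186 0.1   ]
bar [ 0.6001 -0.0237  0.1   ]
[ 0.60671219 -0.006526    0.25310181] [-0.149  0.358  0.164  1.378 -0.    -1.2  ]
```

```bash
python3 -m inch '[[0.18,0,-0.5,0,0,-0.48,100],[0,0,-0.6,0,0,0,100],[0,0,-0.6,0,0,0,100],[0,0,-0.6,0,0,0,100],[0,0,-0.3,0,0,0,100],[0,0,0,0,0,0,100],[0,0,0,0,0,0,100]]' 20
python3 -m inch '[[0,0,0,0,0,0,60],[0,0,0,0,0,0,30],[0,0,0,0,0,0,0],[0,0,0,0,0,0,0],[0,0,0,0,0,0,0],[0,0,0,0,0,0,0],[0,0,0,0,0,0,0]]' 20
python3 -c "
from h import *
s=env.get_state();print(s['tool_pos'],s['ee_rot'],s['force'],s['wrist_torque'],s['gripper_width'])
crop('side',290,120,80,100,6,'g1.png')"
```

```text
time: 4.22
tool_pos: [0.6181, -0.0069, 0.0984]
ee_rot: [-0.465, 0.885, -0.0, 0.001]
force: [0.1, 0.5, 0.3]
gripper_width: 0.0856
grasp_force: 0.0
time: 5.1
tool_pos: [0.6172, -0.006, 0.0975]
ee_rot: [-0.466, 0.885, 0.0, -0.0]
force: [-5.4, 1.6, 5.0]
gripper_width: 0.0155
grasp_force: 23.8
[ 0.61717892 -0.00599839  0.09752664] [-4.66176057e-01  8.84691822e-01  3.85782177e-04 -3.38240064e-04] [-5.35229184  1.64198841  5.00403876] [3.76725469e-01 1.00262278e+00 9.57392253e-04] 0.015509559183173168
```

View pics/g1.png

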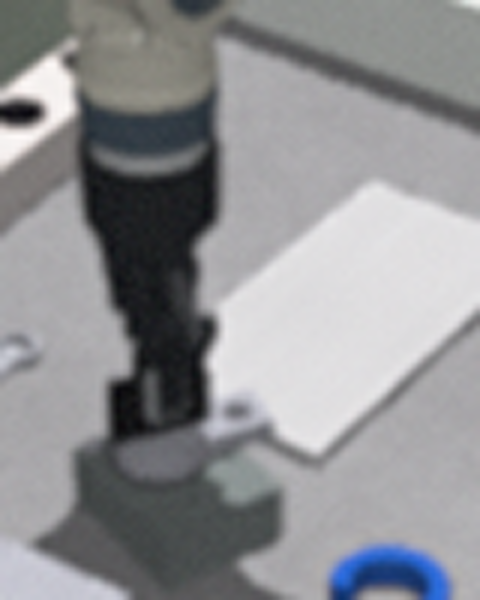

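The bar is gripped at 15.5 mm opening and a yaw of 235.6°. Next I turn it clockwise by about 79°.

```bash
python3 -m inch '[[-0.015,0.01,0.03,0,0,0,0],[0,0,0,0,0,-0.88,0],[0,0,0,0,0,-0.88,0],[0,0,0,0,0,-0.88,0],[0,0,0,0,0,-0.88,0],[0,0,0,0,0,-0.88,0],[0,0,0,0,0,-0.88,0],[0,0,0,0,0,-0.88,0],[0,0,0,0,0,-0.88,0],[0,0,0,0,0,-0.86,0]]'
python3 -m inch '[[0,0,0,0,0,0,0],[0,0,0,0,0,0,0],[0,0,0,0,0,0,0]]'
python3 -c "
from h import *
s=env.get_state();q=s['ee_rot'];print(np.degrees(2*np.arctan2(q[1],q[0])),s['tool_pos'],s['force'],s['wrist_torque'])
b=optics.read_camera('side')[176:221,300:345]; a=optics.read_camera('top')[165:205,322:362]
f=lambda i:cv2.resize(i,(400,400),interpolation=cv2.INTER_CUBIC)[:,:,::-1]
cv2.imwrite('pics/iso2.png',np.hstack([f(a),f(b)]))"
```

```text
time: 6.4
tool_pos: [0.6171, -0.0061, 0.0976]
ee_rot: [0.206, 0.979, -0.0, -0.0]
force: [3.6, -2.1, -13.0]
gripper_width: 0.0155
grasp_force: 21.8
time: 6.78
tool_pos: [0.6171, -0.0061, 0.0977]
ee_rot: [0.202, 0.979, -0.0, -0.0]
force: [4.9, -2.4, -15.2]
gripper_width: 0.0154
grasp_force: 21.5
156.6870971775878 [ 0.61713758 -0.00612327  0.09766257] [  4.92555245  -2.425264   -15.18495495] [-0.46476395 -1.11117212 -0.04657631]
```

View pics/iso2.png

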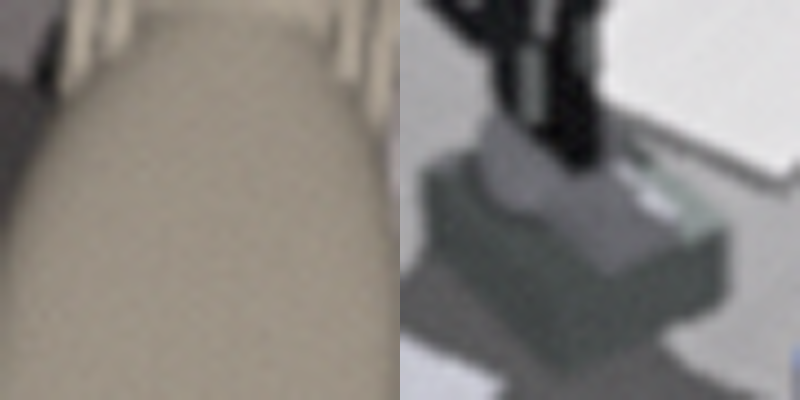

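The yaw is now 156.7° and the lateral force is near zero, so the bar is centred. The side view shows the ear over the base and parallel to it. I release, rise, and go over to the pin with a quarter turn.

```bash
python3 -m inch '[[0,0,0,0,0,0,30],[0,0,0,0,0,0,60],[0,0,0,0,0,0,100],[0,0,0,0,0,0,100],[0,0,0,0,0,0,100],[0,0,0.5,0,0,0,100],[0,0,0.8,0,0,0,100],[0,0,0.7,0,0,0,100],[-0.37,-0.55,0,0,0,-0.9,100],[-0.37,-0.55,0,0,0,-0.9,100]]'
python3 -m inch '[[-0.37,-0.55,0,0,0,-0.9,100],[-0.37,-0.55,0,0,0,-0.9,100],[-0.37,-0.55,0,0,0,-0.9,100],[-0.37,-0.55,0,0,0,-0.9,100],[-0.37,-0.55,0,0,0,-0.9,100],[-0.37,-0.55,0,0,0,-0.9,100],[-0.37,-0.55,0,0,0,-0.9,100],[-0.37,-0.55,0,0,0,-0.9,100],[0,0,0,0,0,0,100],[0,0,0,0,0,0,100]]'
python3 -c "
from h import *
s=env.get_state();q=s['ee_rot'];print(np.degrees(2*np.arctan2(q[1],q[0])),s['tool_pos'],s['joints'].round(2))
b=optics.read_camera('side')[176:221,300:345]; a=optics.read_camera('top')[165:205,322:362]
f=lambda i:cv2.resize(i,(400,400),interpolation=cv2.INTER_CUBIC)[:,:,::-1]
cv2.imwrite('pics/iso3.png',np.hstack([f(a),f(b)]))"
```

```text
time: 8.12
tool_pos: [0.5722, -0.0721, 0.2196]
ee_rot: [0.356, 0.935, 0.0, 0.001]
force: [-0.0, -0.8, -0.8]
gripper_width: 0.0858
grasp_force: 0.0
time: 9.38
tool_pos: [0.3949, -0.3355, 0.2191]
ee_rot: [0.836, 0.549, 0.0, -0.0]
force: [-0.2, 0.3, 0.3]
gripper_width: 0.0855
grasp_force: 0.0
66.60563412010434 [ 0.39491299 -0.33553125  0.21909706] [-0.87  0.22 -0.12  1.23  0.    1.11]
```

View pics/iso3.png

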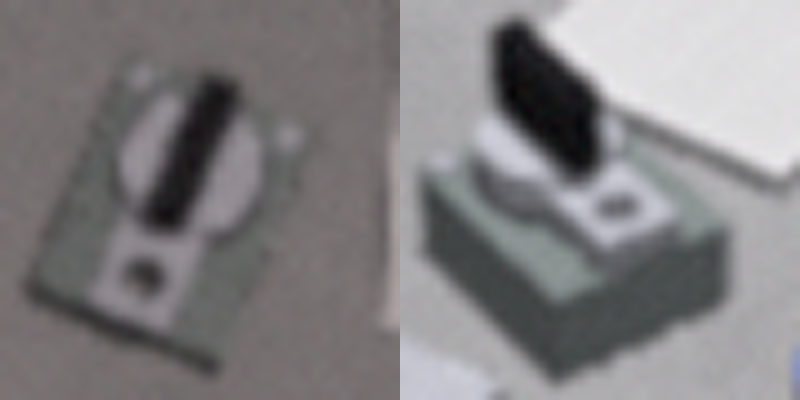

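The ear now lies along the block, with its hole at (145,277) in the top panel and (618,208) in the side panel, and the hole shows dark. I go down over the pin and grip once at this yaw.

```bash
python3 -c "
from h import *
T=lambda x,y:(322+(x+.5)/10-.5,165+(y+.5)/10-.5)
S=lambda x,y:(300+(x-399.5)/8.889-.5,176+(y+.5)/8.889-.5)
print(onz('top',*T(145,277),.055),onz('side',*S(618,208),.055))"
python3 -m inch '[[0,0,-0.7,0,0,0,100],[0,0,-0.7,0,0,0,100],[0,0,-0.6,0,0,0,100],[0,0,-0.05,0,0,0,100],[0,0,0,0,0,0,60],[0,0,0,0,0,0,30],[0,0,0,0,0,0,0],[0,0,0,0,0,0,0],[0,0,0,0,0,0,0],[0,0,0,0,0,0,0]]' 20
python3 -m inch '[[0,0,0,0,0,0,0],[0,0,0,0,0,0,0]]'
```

```text
[0.5737 0.0131 0.055 ] [0.5755 0.0088 0.055 ]
time: 10.72
tool_pos: [0.3927, -0.3348, 0.0965]
ee_rot: [0.836, 0.548, -0.002, -0.002]
force: [-11.6, 4.5, 10.1]
gripper_width: 0.0176
grasp_force: 19.2
time: 10.98
tool_pos: [0.3927, -0.3348, 0.0965]
ee_rot: [0.836, 0.548, -0.001, -0.002]
force: [-12.5, 3.8, 10.5]
gripper_width: 0.0178
grasp_force: 19.2
```

```bash
python3 -m inch '[[-0.05,0.02,0,0,0,0,0],[0,0,0,0,0,0,0],[0,0,0,0,0,0,0]]'
python3 -m inch '[[0,0,0,0,0,0,50],[0,0,0,0,0,0,100],[0,0,0,0,0,0,100],[0,0,0,0,0,0,100],[0,0,0.7,0,0,0,100],[0,0,0,0,0,0.9,100],[0,0,0,0,0,0.9,100],[0,0,0,0,0,0.9,100],[0,0,0,0,0,0.9,100],[0,0,0,0,0,0.9,100]]'
python3 -m inch '[[0,0,0,0,0,0.9,100],[0,0,0,0,0,0.9,100],[0,0,0,0,0,0.9,100],[0,0,0,0,0,0.9,100],[0,0,0,0,0,0.9,100],[0,0,0,0,0,0,100],[0,0,-0.7,0,0,0,100],[0,0,0,0,0,0,100],[0,0,0,0,0,0,50],[0,0,0,0,0,0,20]]'
python3 -m inch '[[0,0,0,0,0,0,0],[0,0,0,0,0,0,0],[0,0,0,0,0,0,0],[0,0,0,0,0,0,0],[0,0,0,0,0,0,0]]'
```

```text
time: 11.35
tool_pos: [0.3917, -0.3345, 0.0964]
ee_rot: [0.836, 0.549, -0.0, -0.0]
force: [-4.1, 1.0, 6.0]
gripper_width: 0.0173
grasp_force: 20.3
time: 12.6
tool_pos: [0.392, -0.3345, 0.1381]
ee_rot: [0.56, 0.828, 0.0, 0.0]
force: [0.5, 0.8, -0.2]
gripper_width: 0.0853
grasp_force: 0.0
time: 13.85
tool_pos: [0.3924, -0.3351, 0.0974]
ee_rot: [0.203, 0.979, -0.001, 0.001]
force: [-0.2, 0.8, 0.4]
gripper_width: 0.0517
grasp_force: 0.0
time: 14.48
tool_pos: [0.3922, -0.3339, 0.0965]
ee_rot: [0.203, 0.979, 0.001, 0.0]
force: [1.5, 4.9, 5.5]
gripper_width: 0.017
grasp_force: 19.6
```

```bash
python3 -m inch '[[0.007,0.015,0,0,0,0,0],[0,0,0,0,0,0,0],[0,0,0.1,0,0,0,0],[0,0,0.2,0,0,0,0],[0,0,0.5,0,0,0,0],[0,0,0.6,0,0,0,0],[0,0,0.6,0,0,0,0],[0,0,0,0,0,0,0],[0,0,0,0,0,0,0]]' 60
python3 -m inch '[[0.35,0.55,0,0,0,0,0],[0.35,0.55,0,0,0,0,0],[0.35,0.55,0,0,0,0,0],[0.35,0.55,0,0,0,0,0],[0.35,0.55,0,0,0,0,0],[0.35,0.55,0,0,0,0,0],[0.35,0.55,0,0,0,0,0],[0.35,0.55,0,0,0,0,0],[0,0,0,0,0,0,0],[0,0,0,0,0,0,0]]'
python3 -c "
from h import *
s=env.get_state();q=s['ee_rot'];print(np.degrees(2*np.arctan2(q[1],q[0])),s['tool_pos'],s['force'])"
```

```text
time: 15.6
tool_pos: [0.3921, -0.3334, 0.2158]
ee_rot: [0.203, 0.979, 0.0, -0.0]
force: [-0.2, -0.2, -2.0]
gripper_width: 0.0165
grasp_force: 58.5
time: 16.85
tool_pos: [0.5598, -0.0696, 0.215]
ee_rot: [0.203, 0.979, -0.0, -0.001]
force: [0.2, 0.1, -0.3]
gripper_width: 0.0167
grasp_force: 58.7
156.58913524565088 [ 0.55980107 -0.06959739  0.21496201] [ 0.19767628  0.07704426 -0.26488055]
```

```bash
python3 -m inch '[[0.114,0.686,0,0,0,0,0],[0.114,0.686,0,0,0,0,0],[0,0,0,0,0,0,0],[0,0,-0.5,0,0,0,0],[0,0,-0.17,0,0,0,0],[0,0,0,0,0,0,0],[0,0,0,0,0,0,0]]'
python3 -c "
from h import *
s=env.get_state();q=s['ee_rot'];print(np.degrees(2*np.arctan2(q[1],q[0])),s['tool_pos'],s['force'])
crop('side',290,130,80,90,6.5,'p1.png')"
```

```text
time: 17.73
tool_pos: [0.5743, 0.0121, 0.1767]
ee_rot: [0.204, 0.979, 0.0, 0.0]
force: [0.2, 0.2, -0.4]
gripper_width: 0.0165
grasp_force: 58.9
156.5146482976933 [0.5743345  0.01208834 0.17670693] [ 0.21489049  0.23599722 -0.42617083]
```

View pics/p1.png

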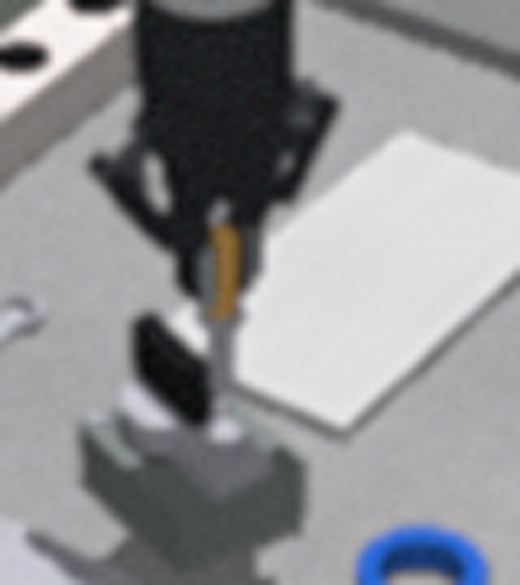

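The pin is held upright above the ear, with the grip at (225,270) and the shank at (222,380). I lower it in steps, watching the force.

```bash
python3 -m inch '[[-0.01,0.01,-0.3,0,0,0,0],[0,0,-0.25,0,0,0,0],[0,0,0,0,0,0,0],[0,0,0,0,0,0,0]]'
python3 -m inch '[[0,0,-0.06,0,0,0,0],[0,0,0,0,0,0,0]]'; python3 -m inch '[[0,0,-0.06,0,0,0,0],[0,0,0,0,0,0,0]]'
```

```text
time: 18.27
tool_pos: [0.5737, 0.0133, 0.1434]
ee_rot: [0.203, 0.979, 0.0, 0.0]
force: [0.1, 0.1, -1.0]
gripper_width: 0.0168
grasp_force: 58.9
time: 18.52
tool_pos: [0.5735, 0.0133, 0.1393]
ee_rot: [0.203, 0.979, -0.0, 0.0]
force: [-1.0, -0.7, -1.2]
gripper_width: 0.0164
grasp_force: 58.9
time: 18.77
tool_pos: [0.5733, 0.0134, 0.1354]
ee_rot: [0.203, 0.979, -0.0, -0.0]
force: [-0.1, 0.6, -0.8]
gripper_width: 0.0165
grasp_force: 58.9
```

The tip is 7 mm below the ear's top with no force, so I continue.

```bash
for i in 1; do python3 -m inch '[[0,0,-0.08,0,0,0,0],[0,0,-0.04,0,0,0,0],[0,0,0,0,0,0,0]]'; python3 -m inch '[[0,0,-0.06,0,0,0,0],[0,0,0,0,0,0,0]]';python3 -m inch '[[0,0,-0.06,0,0,0,0],[0,0,0,0,0,0,0]]'; done
```

```text
time: 19.15
tool_pos: [0.5734, 0.0132, 0.1282]
ee_rot: [0.203, 0.979, -0.0, -0.0]
force: [1.0, -0.3, -2.1]
gripper_width: 0.0166
grasp_force: 58.8
time: 19.4
tool_pos: [0.5734, 0.0133, 0.1246]
ee_rot: [0.203, 0.979, -0.0, -0.0]
force: [1.1, -1.2, -1.8]
gripper_width: 0.0162
grasp_force: 58.8
time: 19.65
tool_pos: [0.5734, 0.0133, 0.121]
ee_rot: [0.203, 0.979, -0.0, -0.0]
force: [1.1, -0.8, -3.0]
gripper_width: 0.0166
grasp_force: 58.8
```

```bash
python3 -m inch '[[0,0,-0.1,0,0,0,0],[0,0,-0.1,0,0,0,0],[0,0,0,0,0,0,0]]'; python3 -m inch '[[0,0,-0.1,0,0,0,0],[0,0,-0.1,0,0,0,0],[0,0,0,0,0,0,0]]';python3 -m inch '[[0,0,-0.05,0,0,0,0],[0,0,0,0,0,0,0]]'
```

```text
time: 20.02
tool_pos: [0.5733, 0.013, 0.1086]
ee_rot: [0.203, 0.979, -0.0, -0.0]
force: [1.5, -2.9, -4.1]
gripper_width: 0.0164
grasp_force: 58.4
time: 20.4
tool_pos: [0.5733, 0.0131, 0.0966]
ee_rot: [0.203, 0.979, -0.0, -0.0]
force: [2.3, -4.5, -5.1]
gripper_width: 0.0166
grasp_force: 58.5
time: 20.65
tool_pos: [0.5734, 0.0131, 0.094]
ee_rot: [0.203, 0.979, -0.0, -0.0]
force: [1.9, -5.2, -1.5]
gripper_width: 0.0165
grasp_force: 58.9
```

```bash
python3 -m inch '[[0.01,-0.02,-0.04,0,0,0,0],[0,0,0,0,0,0,0]]';python3 -m inch '[[0,0,0,0,0,0,30],[0,0,0,0,0,0,60],[0,0,0,0,0,0,100],[0,0,0,0,0,0,100],[0,0,0,0,0,0,100],[0,0,0.5,0,0,0,100],[0,0,0.8,0,0,0,100],[0,0,0.8,0,0,0,100]]' 30
python3 -m inch '[[-0.6,0.6,0,0,0,0,100],[-0.6,0.6,0,0,0,0,100],[-0.6,0.6,0,0,0,0,100],[-0.3,0.6,0,0,0,0,100],[0,0.8,0,0,0,0,100],[0,0,0,0,0,0,100]]'
python3 -c "
from h import *
s=env.get_state();q=s['ee_rot'];print(np.degrees(2*np.arctan2(q[1],q[0])),s['tool_pos'],s['force'],s['joints'].round(2))
b=optics.read_camera('side')[176:221,300:345]; a=optics.read_camera('top')[165:205,322:362]
f=lambda i:cv2.resize(i,(400,400),interpolation=cv2.INTER_CUBIC)[:,:,::-1]
cv2.imwrite('pics/iso4.png',np.hstack([f(a),f(b)]))"
```

```text
time: 20.9
tool_pos: [0.5738, 0.0127, 0.0925]
ee_rot: [0.203, 0.979, 0.001, -0.0]
force: [-1.7, -0.4, 10.0]
gripper_width: 0.0165
grasp_force: 60.4
time: 21.9
tool_pos: [0.5738, 0.0122, 0.2191]
ee_rot: [0.203, 0.979, 0.0, -0.0]
force: [1.6, -0.4, -0.0]
gripper_width: 0.0857
grasp_force: 0.0
time: 22.65
tool_pos: [0.4475, 0.2065, 0.218]
ee_rot: [0.201, 0.98, 0.0, 0.0]
force: [-0.4, 0.2, -0.5]
gripper_width: 0.0854
grasp_force: 0.0
156.77551014357599 [0.44750078 0.20648943 0.21800747] [-0.4248688   0.1523705  -0.53232976] [ 0.26  0.17 -0.18  1.22  0.    0.67]
```

View pics/iso4.png

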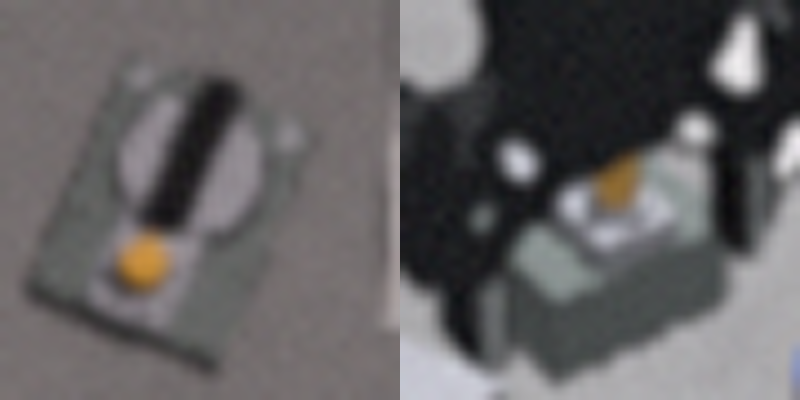

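The pin is home: the brass top is at (145,262), the shoulder sits on the ear, and 10 N of contact came exactly at the expected height. Next are the cells, starting with a numeric check that none has moved.

```bash
cat >> h.py <<'E'
CELL=dict(wideL=(.4465,.2245,.066),wideR=(.4625,-.238,.066),slimL=(.413,.347,.088),slimM=(.3965,.132,.088))
def check():
    for n in("top","side"):
        a=cv2.imread(f"pics/{n}0.png")[:,:,::-1].astype(int);b=optics.read_camera(n).astype(int)
        for k,c in CELL.items():
            u,v=proj(n,(c[0],c[1],c[2]*.7)).astype(int);d=np.abs(a-b).max(2)[v-10:v+11,u-10:u+11]
            print(n,k,(u,v),"changed px",(d>50).sum(),"of 441")
E
python3 -c "
from h import *
check()"
```

```text
top wideL (np.int64(281), np.int64(225)) changed px 86 of 441
top wideR (np.int64(400), np.int64(220)) changed px 0 of 441
top slimL (np.int64(248), np.int64(233)) changed px 30 of 441
top slimM (np.int64(305), np.int64(238)) changed px 26 of 441
side wideL (np.int64(321), np.int64(256)) changed px 217 of 441
side wideR (np.int64(386), np.int64(174)) changed px 0 of 441
side slimL (np.int64(306), np.int64(286)) changed px 117 of 441
side slimM (np.int64(352), np.int64(239)) changed px 0 of 441
```

```bash
python3 -c "
from h import *
a=optics.read_camera('top')[205:265,230:330];b=optics.read_camera('side')[220:320,280:380]
cv2.imwrite('pics/l1.png',np.hstack([cv2.resize(i,(400,400*i.shape[0]//i.shape[1]),interpolation=cv2.INTER_CUBIC) if 0 else cv2.copyMakeBorder(j:=cv2.resize(i,None,fx=4,fy=4,interpolation=cv2.INTER_CUBIC),0,400-j.shape[0],0,0,0) for i in(a,b)])[:,:,::-1])"
```

```text
(no output)
```

View pics/l1.png

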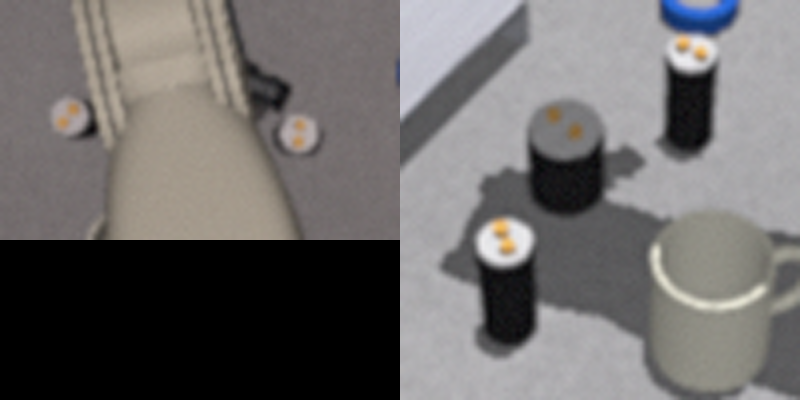

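wideL stands in the arm's shadow, with its top at side crop (566,130). The slims are at (504,243) and (690,55).

```bash
python3 -c "
from h import *
for x,y,z in((566,130,.066),(504,243,.088),(690,55,.088)): print(onz('side',280+(x-399.5)/4-.5,220+(y+.5)/4-.5,z))
print(onz('top',263,267,.09))"
```

```text
[0.4454 0.2263 0.066 ]
[0.4137 0.348  0.088 ]
[0.3971 0.1327 0.088 ]
[0.2884 0.2874 0.09  ]
```

```bash
python3 -m inch '[[-0.03,0.33,-0.4,0,0,0,100],[0,0,-0.7,0,0,0,100],[0,0,-0.7,0,0,0,100],[0,0,-0.7,0,0,0,100],[0,0,-0.37,0,0,0,100],[0,0,0,0,0,0,100],[0,0,0,0,0,0,0],[0,0,0,0,0,0,0],[0,0,0,0,0,0,0],[0,0,0,0,0,0,0]]' 30
python3 -m inch '[[0,0,0,0,0,0,0],[0,0,0,0,0,0,0]]'
```

```text
time: 24.2
tool_pos: [0.4473, 0.2242, 0.0472]
ee_rot: [0.203, 0.979, 0.001, 0.001]
force: [0.3, 0.2, 6.8]
gripper_width: 0.0551
grasp_force: 31.4
time: 24.45
tool_pos: [0.4474, 0.2242, 0.0472]
ee_rot: [0.203, 0.979, 0.001, 0.002]
force: [0.2, -0.2, 6.0]
gripper_width: 0.055
grasp_force: 31.4
```

```bash
python3 -m inch '[[0,0,0.3,0,0,0,0],[0,0,0.8,0,0,0,0],[0,0,0.9,0,0,0,0],[0,0,0.83,0,0,0,0],[0.32,-0.73,0,0,0,0,0],[0.32,-0.73,0,0,0,0,0],[0.32,-0.73,0,0,0,0,0],[0.32,-0.73,0,0,0,0,0],[0.32,-0.73,0,0,0,0,0],[0.32,-0.73,0,0,0,0,0]]' 40
python3 -m inch '[[0.32,-0.73,0,0,0,0,0],[0.32,-0.73,0,0,0,0,0],[0.33,-0.73,0,0,0,0,0],[0,0,0,0,0,0,0],[0,0,-0.8,0,0,0,0],[0,0,-0.9,0,0,0,0],[0,0,-0.6,0,0,0,0],[0,0,-0.15,0,0,0,0],[0,0,0,0,0,0,0],[0,0,0,0,0,0,0]]'
```

```text
time: 25.7
tool_pos: [0.5616, -0.0404, 0.2159]
ee_rot: [0.203, 0.979, -0.0, 0.0]
force: [1.1, -0.9, -3.1]
gripper_width: 0.0548
grasp_force: 44.2
time: 26.95
tool_pos: [0.6206, -0.1705, 0.0705]
ee_rot: [0.203, 0.979, -0.0, 0.001]
force: [-0.2, 0.1, -3.3]
gripper_width: 0.0551
grasp_force: 43.9
```

```bash
python3 -m inch '[[0,0,-0.08,0,0,0,0],[0,0,-0.05,0,0,0,0],[0,0,0,0,0,0,0]]'; python3 -m inch '[[0,0,-0.03,0,0,0,0],[0,0,0,0,0,0,0]]';python3 -m inch '[[0,0,-0.03,0,0,0,0],[0,0,0,0,0,0,0]]'
```

```text
time: 27.32
tool_pos: [0.6195, -0.1702, 0.0605]
ee_rot: [0.203, 0.979, 0.0, -0.0]
force: [0.1, 0.8, -3.4]
gripper_width: 0.055
grasp_force: 44.0
time: 27.58
tool_pos: [0.6197, -0.1704, 0.0594]
ee_rot: [0.203, 0.979, -0.0, 0.0]
force: [-2.4, 0.4, 1.6]
gripper_width: 0.0549
grasp_force: 44.2
time: 27.82
tool_pos: [0.6197, -0.1703, 0.0593]
ee_rot: [0.203, 0.979, -0.0, 0.001]
force: [-7.9, 1.0, 17.7]
gripper_width: 0.0549
grasp_force: 46.0
```

```bash
python3 -m inch '[[0,0,0,0,0,0,100],[0,0,0,0,0,0,100],[0,0,0,0,0,0,100],[0,0,0,0,0,0,100],[0,0,0.6,0,0,0,100],[0,0,0.9,0,0,0,100],[0,0,0.9,0,0,0,100],[0,0,0.2,0,0,0,100],[0,0,0,0,0,0,100]]' 30
python3 -c "
from h import *
check()
s=env.get_state();print(s['tool_pos'],s['joints'].round(2))"
```

```text
time: 28.95
tool_pos: [0.6198, -0.1704, 0.2134]
ee_rot: [0.203, 0.979, -0.0, 0.001]
force: [-0.0, -1.0, -0.2]
gripper_width: 0.0853
grasp_force: 0.0
top wideL (np.int64(281), np.int64(225)) changed px 122 of 441
top wideR (np.int64(400), np.int64(220)) changed px 186 of 441
top slimL (np.int64(248), np.int64(233)) changed px 0 of 441
top slimM (np.int64(305), np.int64(238)) changed px 3 of 441
side wideL (np.int64(321), np.int64(256)) changed px 275 of 441
side wideR (np.int64(386), np.int64(174)) changed px 0 of 441
side slimL (np.int64(306), np.int64(286)) changed px 0 of 441
side slimM (np.int64(352), np.int64(239)) changed px 51 of 441
[ 0.61914455 -0.17008776  0.21141418] [-0.4   0.43  0.18  1.32  0.    0.01]
```

```bash
python3 -m inch '[[-0.37,-0.16,0,0,0,-0.95,100],[-0.37,-0.16,0,0,0,-0.95,100],[-0.37,-0.16,0,0,0,-0.95,100],[-0.37,-0.16,0,0,0,-0.95,100],[-0.37,-0.16,0,0,0,-0.95,100],[-0.37,-0.16,0,0,0,-0.95,100],[-0.4,-0.16,0,0,0,-0.95,100],[0,0,-0.3,0,0,0,100],[0,0,0,0,0,0,100]]'
python3 -c "
from h import *
s=env.get_state();print(s['tool_pos'],s['joints'].round(2));check()"
```

```text
time: 30.18
tool_pos: [0.4613, -0.2369, 0.1929]
ee_rot: [0.707, 0.707, -0.0, -0.002]
force: [-0.2, 1.3, 0.4]
gripper_width: 0.0856
grasp_force: 0.0
[ 0.461276   -0.23693207  0.19286721] [-0.64  0.23 -0.17  1.17  0.    0.93]
top wideL (np.int64(281), np.int64(225)) changed px 120 of 441
top wideR (np.int64(400), np.int64(220)) changed px 212 of 441
top slimL (np.int64(248), np.int64(233)) changed px 0 of 441
top slimM (np.int64(305), np.int64(238)) changed px 0 of 441
side wideL (np.int64(321), np.int64(256)) changed px 309 of 441
side wideR (np.int64(386), np.int64(174)) changed px 57 of 441
side slimL (np.int64(306), np.int64(286)) changed px 0 of 441
side slimM (np.int64(352), np.int64(239)) changed px 0 of 441
```

Only a partial shadow or arm has changed there, so I descend. I need to go down 0.146 m, or 2.43 units.

```bash
python3 -m inch '[[0,0,-0.6,0,0,0,100],[0,0,-0.7,0,0,0,100],[0,0,-0.7,0,0,0,100],[0,0,-0.43,0,0,0,100],[0,0,0,0,0,0,100],[0,0,0,0,0,0,0],[0,0,0,0,0,0,0],[0,0,0,0,0,0,0],[0,0,0,0,0,0,0],[0,0,0,0,0,0,0]]' 30
python3 -m inch '[[0,0,0,0,0,0,0]]'
```

```text
time: 31.52
tool_pos: [0.4631, -0.2379, 0.0508]
ee_rot: [0.707, 0.708, 0.0, 0.001]
force: [-0.7, 0.3, 6.6]
gripper_width: 0.0554
grasp_force: 31.6
time: 31.65
tool_pos: [0.4631, -0.2379, 0.0508]
ee_rot: [0.707, 0.708, 0.0, 0.001]
force: [0.1, 1.0, 5.7]
gripper_width: 0.055
grasp_force: 31.6
```

```bash
python3 -m inch '[[0,0,0.3,0,0,0,0],[0,0,0.7,0,0,0,0],[0.42,-0.11,0,0,0,0,0],[0.42,-0.11,0,0,0,0,0],[0.42,-0.11,0,0,0,0,0],[0.42,-0.11,0,0,0,0,0],[0.42,-0.11,0,0,0,0,0],[0.42,-0.11,0,0,0,0,0],[0,0,0,0,0,0,0],[0,0,0,0,0,0,0]]' 40
python3 -m inch '[[0,0,-0.5,0,0,0,0],[0,0,-0.15,0,0,0,0],[0,0,-0.1,0,0,0,0],[0,0,0,0,0,0,0]]'; python3 -m inch '[[0,0,-0.03,0,0,0,0],[0,0,0,0,0,0,0]]';python3 -m inch '[[0,0,-0.03,0,0,0,0],[0,0,0,0,0,0,0]]'
```

```text
time: 32.9
tool_pos: [0.6131, -0.2768, 0.1093]
ee_rot: [0.707, 0.708, -0.0, -0.0]
force: [-0.5, 0.5, -3.4]
gripper_width: 0.0549
grasp_force: 44.0
time: 33.4
tool_pos: [0.6135, -0.2771, 0.0646]
ee_rot: [0.707, 0.707, 0.0, 0.0]
force: [0.0, 0.1, -2.2]
gripper_width: 0.0548
grasp_force: 43.9
time: 33.65
tool_pos: [0.6139, -0.2772, 0.063]
ee_rot: [0.707, 0.708, 0.0, 0.0]
force: [-0.3, -0.2, -1.4]
gripper_width: 0.0549
grasp_force: 44.1
time: 33.9
tool_pos: [0.6139, -0.2772, 0.0629]
ee_rot: [0.707, 0.708, 0.0, 0.001]
force: [-3.6, 1.9, 11.9]
gripper_width: 0.0552
grasp_force: 45.4
```

```bash
python3 -m inch '[[0,0,0,0,0,0,100],[0,0,0,0,0,0,100],[0,0,0,0,0,0,100],[0,0,0,0,0,0,100],[0,0,0.6,0,0,0,100],[0,0,0.9,0,0,0,100],[0,0,0.9,0,0,0,100],[0,0,0.3,0,0,0,100],[-0.36,0.68,0,0,0,0,100],[-0.36,0.68,0,0,0,0,100]]' 30
python3 -m inch '[[-0.36,0.68,0,0,0,0,100],[-0.36,0.68,0,0,0,0,100],[-0.36,0.68,0,0,0,0,100],[-0.36,0.68,0,0,0,0,100],[-0.36,0.68,0,0,0,0,100],[-0.36,0.68,0,0,0,0,100],[-0.36,0.68,0,0,0,0,100],[-0.36,0.68,0,0,0,0,100],[0,0,0,0,0,0,100],[0,0,0,0,0,0,100]]'
python3 -c "
from h import *
s=env.get_state();print(s['tool_pos'],s['joints'].round(2));crop('top',330,150,120,90,6,'pl.png')"
```

```text
time: 35.15
tool_pos: [0.5699, -0.1949, 0.2225]
ee_rot: [0.707, 0.707, 0.0, 0.0]
force: [0.4, 1.1, 0.4]
gripper_width: 0.0854
grasp_force: 0.0
time: 36.4
tool_pos: [0.3978, 0.1309, 0.2228]
ee_rot: [0.706, 0.708, 0.0, 0.0]
force: [-1.3, -0.5, -0.4]
gripper_width: 0.0856
grasp_force: 0.0
[0.39783492 0.13086343 0.22281714] [ 0.12  0.05 -0.32  1.21 -0.    1.69]
```

View pics/pl.png

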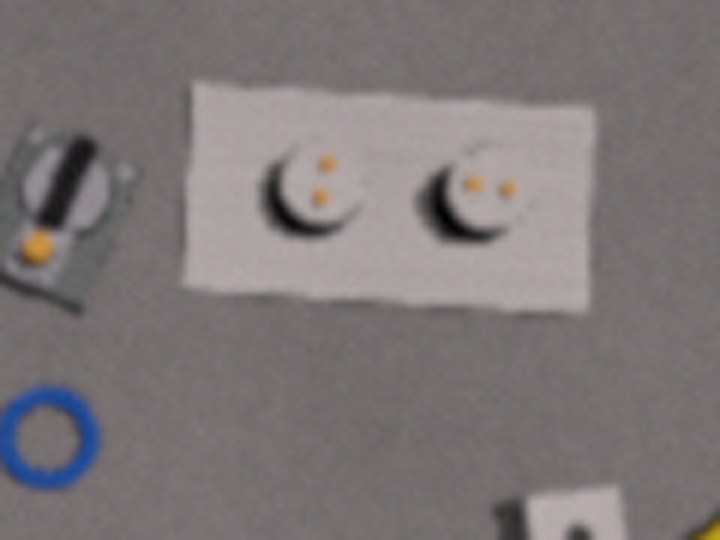

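Both wide cells stand upright well inside the plate, at (320,185) and (490,185). Now the middle slim cell.

```bash
python3 -m inch '[[0,0.03,-0.6,0,0,0,100],[0,0,-0.8,0,0,0,100],[0,0,-0.8,0,0,0,100],[0,0,-0.48,0,0,0,100],[0,0,0,0,0,0,100],[0,0,0,0,0,0,60],[0,0,0,0,0,0,30],[0,0,0,0,0,0,0],[0,0,0,0,0,0,0],[0,0,0,0,0,0,0]]' 30
python3 -m inch '[[0,0,0,0,0,0,0],[0,0,0,0,0,0,0],[0,0,0,0,0,0,0]]'
```

```text
time: 37.7
tool_pos: [0.3981, 0.1328, 0.0628]
ee_rot: [0.707, 0.708, 0.001, 0.001]
force: [-1.7, -0.4, 8.0]
gripper_width: 0.0374
grasp_force: 31.3
time: 38.08
tool_pos: [0.3981, 0.1328, 0.0628]
ee_rot: [0.707, 0.708, 0.001, 0.001]
force: [-1.5, -0.9, 7.2]
gripper_width: 0.0379
grasp_force: 31.3
```

```bash
python3 -m inch '[[0,0,0.3,0,0,0,0],[0,0,0.8,0,0,0,0],[0,0,0.9,0,0,0,0],[0.61,0.12,0,0,0,0,0],[0.61,0.12,0,0,0,0,0],[0.61,0.12,0,0,0,0,0],[0.61,0.12,0,0,0,0,0],[0.61,0.12,0,0,0,0,0],[0.61,0.1,0,0,0,0,0],[0,0,0,0,0,0,0]]' 40
python3 -m inch '[[0,0,-0.6,0,0,0,0],[0,0,-0.3,0,0,0,0],[0,0,-0.15,0,0,0,0],[0,0,0,0,0,0,0]]'; python3 -m inch '[[0,0,-0.04,0,0,0,0],[0,0,0,0,0,0,0]]';python3 -m inch '[[0,0,-0.03,0,0,0,0],[0,0,0,0,0,0,0]]'
```

```text
time: 39.33
tool_pos: [0.6189, 0.1749, 0.1806]
ee_rot: [0.707, 0.707, -0.0, -0.0]
force: [0.6, 0.4, -2.8]
gripper_width: 0.0373
grasp_force: 40.9
time: 39.83
tool_pos: [0.6167, 0.1747, 0.1189]
ee_rot: [0.707, 0.708, -0.0, -0.0]
force: [-0.4, -0.2, -2.4]
gripper_width: 0.0372
grasp_force: 40.8
time: 40.08
tool_pos: [0.6174, 0.1748, 0.1171]
ee_rot: [0.707, 0.708, 0.0, 0.0]
force: [0.2, 0.7, -2.4]
gripper_width: 0.0371
grasp_force: 40.8
time: 40.33
tool_pos: [0.6172, 0.1747, 0.1147]
ee_rot: [0.707, 0.708, -0.0, -0.0]
force: [-0.1, 0.2, -2.6]
gripper_width: 0.0374
grasp_force: 40.8
```

```bash
python3 -m inch '[[0,0,-0.03,0,0,0,0],[0,0,0,0,0,0,0]]';python3 -m inch '[[0,0,-0.025,0,0,0,0],[0,0,0,0,0,0,0]]'
```

```text
time: 40.58
tool_pos: [0.6173, 0.1747, 0.1131]
ee_rot: [0.707, 0.708, 0.0, 0.0]
force: [-0.2, 0.0, -0.0]
gripper_width: 0.0373
grasp_force: 40.9
time: 40.83
tool_pos: [0.6173, 0.1748, 0.113]
ee_rot: [0.707, 0.708, 0.001, 0.0]
force: [-5.2, -0.9, 10.8]
gripper_width: 0.0372
grasp_force: 41.9
```

```bash
python3 -m inch '[[0,0,0,0,0,0,100],[0,0,0,0,0,0,100],[0,0,0,0,0,0,100],[0,0,0,0,0,0,100],[0,0,0.6,0,0,0,100],[0,0,0.9,0,0,0,100],[0,0,0.33,0,0,0,100],[-0.57,0.48,0,0,0,0,100],[-0.57,0.48,0,0,0,0,100],[-0.57,0.48,0,0,0,0,100]]' 30
python3 -m inch '[[-0.57,0.48,0,0,0,0,100],[-0.57,0.48,0,0,0,0,100],[-0.55,0.48,0,0,0,0,100],[0,0,0,0,0,0,100],[0,0,0,0,0,0,100]]'
python3 -m inch '[[0,0,-0.6,0,0,0,100],[0,0,-0.8,0,0,0,100],[0,0,-0.8,0,0,0,100],[0,0,-0.48,0,0,0,100],[0,0,0,0,0,0,100],[0,0,0,0,0,0,60],[0,0,0,0,0,0,30],[0,0,0,0,0,0,0],[0,0,0,0,0,0,0],[0,0,0,0,0,0,0]]'
python3 -m inch '[[0,0,0,0,0,0,0],[0,0,0,0,0,0,0],[0,0,0,0,0,0,0]]'
```

```text
time: 42.08
tool_pos: [0.5136, 0.2617, 0.2211]
ee_rot: [0.707, 0.707, 0.0, -0.0]
force: [0.3, 0.3, -0.8]
gripper_width: 0.0856
grasp_force: 0.0
time: 42.7
tool_pos: [0.4134, 0.3475, 0.2213]
ee_rot: [0.707, 0.708, 0.0, 0.0]
force: [-0.3, 0.1, -0.0]
gripper_width: 0.0854
grasp_force: 0.0
time: 43.95
tool_pos: [0.4137, 0.3479, 0.0615]
ee_rot: [0.707, 0.708, 0.001, 0.0]
force: [-1.0, -0.0, 6.4]
gripper_width: 0.0373
grasp_force: 31.6
time: 44.32
tool_pos: [0.4137, 0.3478, 0.0615]
ee_rot: [0.707, 0.708, 0.001, 0.0]
force: [-0.3, -2.0, 6.8]
gripper_width: 0.0374
grasp_force: 31.6
```

```bash
python3 -m inch '[[0,0,0.3,0,0,0,0],[0,0,0.8,0,0,0,0],[0,0,0.9,0,0,0,0],[0.57,-0.22,0,0,0,0,0],[0.57,-0.22,0,0,0,0,0],[0.57,-0.22,0,0,0,0,0],[0.57,-0.22,0,0,0,0,0],[0.57,-0.22,0,0,0,0,0],[0.59,-0.2,0,0,0,0,0],[0,0,0,0,0,0,0]]' 40
python3 -m inch '[[0,0,-0.6,0,0,0,0],[0,0,-0.3,0,0,0,0],[0,0,-0.18,0,0,0,0],[0,0,0,0,0,0,0]]'; python3 -m inch '[[0,0,-0.04,0,0,0,0],[0,0,0,0,0,0,0]]';python3 -m inch '[[0,0,-0.03,0,0,0,0],[0,0,0,0,0,0,0]]'
```

```text
time: 45.58
tool_pos: [0.6214, 0.2682, 0.1793]
ee_rot: [0.707, 0.707, -0.0, -0.0]
force: [-0.2, -0.6, -2.6]
gripper_width: 0.0375
grasp_force: 41.1
time: 46.08
tool_pos: [0.619, 0.2697, 0.1153]
ee_rot: [0.707, 0.708, -0.0, -0.0]
force: [-0.4, 0.2, -1.8]
gripper_width: 0.037
grasp_force: 41.0
time: 46.32
tool_pos: [0.6198, 0.2696, 0.1138]
ee_rot: [0.707, 0.708, 0.0, 0.0]
force: [0.4, 0.1, -2.3]
gripper_width: 0.0372
grasp_force: 41.0
time: 46.58
tool_pos: [0.6198, 0.2696, 0.1117]
ee_rot: [0.707, 0.707, 0.0, 0.0]
force: [0.6, -0.0, -0.9]
gripper_width: 0.037
grasp_force: 41.2
```

Contact is just about to be made, so one small step, then release, rise and draw back for a final look.

```bash
python3 -m inch '[[0,0,-0.02,0,0,0,0],[0,0,0,0,0,0,0]]'
python3 -m inch '[[0,0,0,0,0,0,100],[0,0,0,0,0,0,100],[0,0,0,0,0,0,100],[0,0,0,0,0,0,100],[0,0,0.6,0,0,0,100],[0,0,0.9,0,0,0,100],[0,0,0.6,0,0,0,100],[-0.7,0,0,0,0,0,100],[-0.7,0,0,0,0,0,100],[-0.7,0,0,0,0,0,100]]' 30
python3 -m inch '[[-0.7,0,0,0,0,0,100],[-0.6,0,0,0,0,0,100],[0,0,0,0,0,0,100],[0,0,0,0,0,0,100]]'
python3 -c "
from h import *
crop('top',225,140,225,130,3.5,'f.png')"
```

```text
time: 46.82
tool_pos: [0.6198, 0.2696, 0.1116]
ee_rot: [0.707, 0.708, 0.001, 0.0]
force: [-2.6, -1.6, 7.7]
gripper_width: 0.0371
grasp_force: 42.0
time: 48.08
tool_pos: [0.4923, 0.2694, 0.2361]
ee_rot: [0.707, 0.707, 0.0, 0.0]
force: [-0.5, 0.1, -0.2]
gripper_width: 0.0855
grasp_force: 0.0
time: 48.58
tool_pos: [0.4162, 0.2697, 0.2365]
ee_rot: [0.707, 0.708, 0.0, 0.0]
force: [1.1, 0.6, 0.1]
gripper_width: 0.0851
grasp_force: 0.0
```

View pics/f.png

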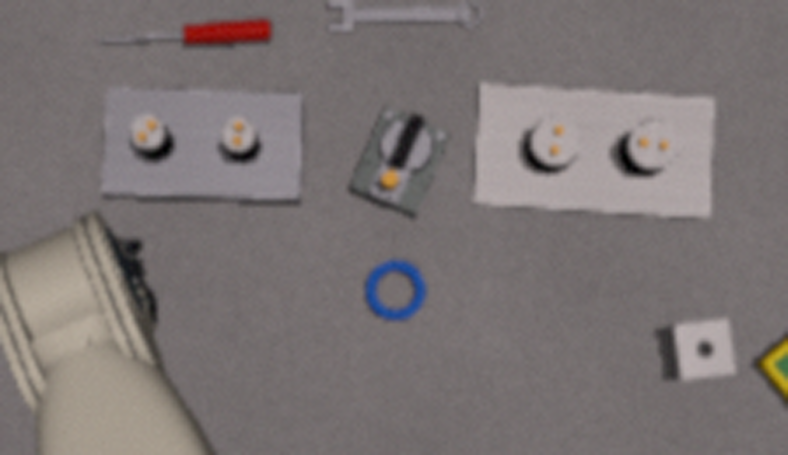

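Both slim cells stand on the riser at (150,133) and (240,135), both wide cells on the plate at (552,142) and (650,145), and the pin is home at (390,180). Nothing is left on the bench, so I hand in.

```bash
python3 -c "
from station import env
print(env.hand_in())"
```

```text
the job is handed in; nothing more can be done
None
```

I lined up the collar, put the lock pin fully home, then stood the two wide cells on the plate and the two slim cells on the riser (no third wide cell was visible), and handed the job in at about 49 s; no verdict came back.

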